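# Weigh out fork spacer rings on the dial scale

### The job

Weigh out spacer rings for the second fork leg: thread the steel rings from the mat, one at a time, onto the post in the scale's tray, lowering each down the post until it sits and letting go before you read the dial. Stop as soon as the needle has reached the set hand, which was left at the first leg's weight; the remaining rings stay on the mat. The tray is loose, so feel for the post: do not drop the rings down it, knock the scale or press the needle past the end of the dial, and leave the set hand and the other things on the bench alone.

Things in the scene. Friction and masses are not known exactly. Their poses are not given: they have to be found in the camera images.
- scale: low spring dial scale, grey housing 170 mm wide, fixed where it stands. Origin: on the bench, under the middle of the tray's place; z up; the round white dial (160 mm across, about 70 mm high, sloping down to -x) is on its -x side, its centre 158 mm from the origin. Tray of sheet steel, 138 mm in x, 164 mm in y, rim 9 mm, floor 102 mm above the bench when empty
- post_place (a point): point of the fixed housing 164 mm above scale, nominal top of the post: an upright 16 mm aluminium rod with a flat top in the middle of the tray. The tray lies loosely on its carrier: tray and post stand up to 5 mm off this point in the scale's x and in its y (not measured), and shift within that play under about 2 N sideways
- seat_place (a point): point of the fixed housing 50 mm below post_place: top of the 34 mm wide shoulder at the foot of the post when the tray is empty, where the first ring comes to sit; further rings lie on top of it. Under load tray, post and shoulder sink 2 mm per 100 g (0.49 N per mm; 2.6 mm a ring) and spring back; the dial ends at 1 kg (10 N, 20 mm)
- needle (a joint): black slender needle of the dial, with a short tail, rad: 0 with an empty tray (pointing to the scale's +x, the tray), growing clockwise seen from above, 0.524 rad per 100 g on the tray (about 0.69 per ring); the dial ends at 5.24. Downward pressure on the tray or post shows as weight too
- needle_tip (a point): on the needle, 60 mm from the dial's centre
- set_hand (a joint): dark steel set hand with a broad lozenge-shaped head 15 mm wide, on the same axis and counted the same way as the needle: stands still at the weight to be reached, somewhere from 0.9 to 1.85 rad (two or three rings)
- set_tip (a point): point of the set hand, 60 mm from the dial's centre; this frame's x points outwards along the hand, its -y clockwise along the dial
- ring_a: plain steel fork spacer ring, 46 mm outside, 18 mm bore, 12 mm high, about 132 g (each up to 7 % more or less); lies flat on the 3 mm mat to the right of the scale. Origin: centre of its underside, z up; its yaw does not matter
- ring_b: plain steel fork spacer ring, 46 mm outside, 18 mm bore, 12 mm high, about 132 g (each up to 7 % more or less); lies flat on the 3 mm mat to the right of the scale. Origin: centre of its underside, z up; its yaw does not matter
- ring_c: plain steel fork spacer ring, 46 mm outside, 18 mm bore, 12 mm high, about 132 g (each up to 7 % more or less); lies flat on the 3 mm mat to the right of the scale. Origin: centre of its underside, z up; its yaw does not matter
- ring_d: plain steel fork spacer ring, 46 mm outside, 18 mm bore, 12 mm high, about 132 g (each up to 7 % more or less); lies flat on the 3 mm mat to the right of the scale. Origin: centre of its underside, z up; its yaw does not matter
- oil_seal: black rubber fork oil seal, a thin-walled ring 54 mm across and 11 mm high with a 43 mm bore; lies among the rings, not part of the job. Origin: centre of its underside
- bush: brass slide bush, a thin-walled tube 50 mm across and 24 mm high with a 43 mm bore; lies among the rings, not part of the job. Origin: centre of its underside
- screwdriver: screwdriver with a black handle, about 200 mm long, lying across the back of the bench behind the mat
- wrench: steel wrench, about 180 mm long, lying across the back of the bench behind the mat
- oil: white fork-oil bottle, 68 mm across, 190 mm high, standing at the back. Origin: centre of its underside
- fork_spring: coil spring 240 mm long, 37 mm across, lying to the left of the scale. Origin: centre of its underside
- bump_stop: black rubber bump stop, 48 mm across, 42 mm high, standing left behind the scale. Origin: centre of its underside
Mind the look-alikes: they are no part of the job. What is shaped like the ring_b but red or turquoise is not meant.

How it is judged:
By the outcome, as a careful person would: the job done as asked, in the order asked, and still so for the second after the job is handed in, with the robot touching nothing.
It also fails if it takes over 72 s, if anything falls off the work surface, if the arm or the gripper's body presses on something with over 40 N, if the wrist force passes 120 N, or if a joint passes its speed limit or range.

### The arm

A 6-joint arm with a two-finger parallel gripper is mounted at the origin on the work surface. World frame = base frame: x ahead of the robot, y to its left, z up, the work surface at z = 0. Lengths are in mm, angles in rad, forces in N, time in s.
With the tool pointing down it reaches from about 400 to 925 mm from the base axis. Payload 12.5 kg.
Tool frame: the origin (TCP) lies midway between the tips of the shut fingers; the grasp point (between the pads) lies 19 mm behind it (env.pinch_z is the distance from the TCP to the grasp point, in mm); z points along the fingers, y is the line along which they close (so a half turn about z gives the same grasp; the last joint's range is limited). The gripper opens to 95 mm and grips with 3 to 60 N. Pads are 20 mm wide; open, the fingers measure 119 mm over their backs; the gripper's body (75 mm by 180 mm) begins 59 mm behind the grasp point.
Start: joints at [1.112, 0.491, 1.559, -0, 1.092, -0.106], TCP at [215.938, 586.53, 214.661] pointing down, gripper open.
Joint ranges: [-3.1, 3.1], [-0.84, 2.19], [0.05, 2.79], [-1.13, 4.28], [0.06, 2.93], [-2.69, 2.69]. Speed limits (rad/s): [2.22, 2.22, 2.79, 3.14, 3.14, 3.14].

### API

Orientations are given as [roll, pitch, yaw] about the fixed x, y, z axes, in that order (R = Rz(yaw) Ry(pitch) Rx(roll)).
In Python, from cell import readout, eyes, job_done, env gives the robot as it stands.
- The arm moves only by the shell command python3 -m jog 'ROWS'. ROWS is a JSON object of lists of equal length, an entry for each row: "dp": the shift along the tool's x, y, z in mm, a list of three; "twist": the turn about the tool's z in degrees; "claw": the closure, from -1 (fully open) to 1 (shut). A call has 1 to 8 rows; each row is the pose to reach, as a shift and turn from the pose commanded when the call began, along the tool's axes at that moment; what a row does not reach only later rows make up. A row lasts 1/12 s, in which the tool goes at most 41.7 mm and 7.16 degrees, less where a joint would pass 70% of its speed; a pose out of reach is approached as far as the arm can. A call with a gripper value outside its range is refused whole. The fingers move at their own pace and stop on an object; the grip force is fixed at half the most. Time passes only in rows, so rows that repeat a pose let the fingers close. It gives the time, the measured TCP pose, the force and the opening at its end, in the units of the state.
- readout.state(): the state, without advancing time (a new reading comes with each control period).
- eyes.read_camera(name): name is "scene" or "top"; returns the picture (384x512x3 uint8, red, green, blue); there is no depth.
- eyes.camera_model(name): a dict with "intrinsics" (3x3 intrinsics, pixels), "R" (3x3) and "t" (3): a world point X has camera coordinates R X + t. Camera axes: x right, y down, z forward; pixel columns grow to the right and rows downward; lengths in mm; the calibration is good to about 2 mm. A picture is of the moment at which its call begins. camera_model takes no time and is no camera call.
- job_done(): hands the job in, once; it reports no verdict.
The state is a dict: "t": time; "joints": joint angles; "qvel": joint speeds; "tau": joint torques, N m; "eef_pos": TCP position; "tcp_rot": TCP orientation; "ft_force": force on the tool from outside, world axes, zero at the start; "moment": the same for the moment, N m; "opening": opening from 0.0 (shut) to 1.0 (fully open).
Only numpy, scipy, OpenCV 4.12 (cv2) and the standard library are available. Lean on these libraries where they do the work, as an engineer would, in place of code of your own. Each camera call takes 0.05 s, during which the arm holds its last target. There are 200 camera calls.

## Working session

There is one attempt and no reset: what is moved stays moved. The work goes in short steps, Python scripts to look and compute and a shell command to move; the robot and the scene stay as the last step left them, time stands still between calls to the robot, and variables do not carry over. Pictures are saved under pics/ and viewed, on a budget of 10 in all, crops included, one or two more only if the job needs it, and the job is handed in when it is done.

```bash
ls; mkdir -p pics
python3 - <<'E'
from cell import readout, eyes, env
import cv2
s=readout.state();print(s, env.pinch_z)
for n in("scene","top"):
    im=eyes.read_camera(n);cv2.imwrite(f"pics/{n}0.png",im[...,::-1]);m=eyes.camera_model(n);print(n,m)
E
```

```text
pics
{'t': 0.0, 'joints': array([ 1.11238591e+00,  4.91578346e-01,  1.55948631e+00, -2.24538523e-05,
        1.09168265e+00, -1.05559272e-01]), 'qvel': array([ 0.00129206,  0.0001566 , -0.00134739,  0.00128875, -0.00132789,
       -0.00010517]), 'tau': array([ 3.82695162e-04, -6.12668824e+01, -2.58185220e+01,  6.92812004e-02,
        4.83043666e-02, -9.42753331e-05]), 'eef_pos': array([215.82931112, 586.27669647, 214.0373816 ]), 'tcp_rot': array([-3.14044233e+00, -1.01855541e-04,  2.78875181e+00]), 'ft_force': array([0.57288961, 0.24011392, 0.06388177]), 'moment': array([0.0195389 , 0.02201548, 0.01763275]), 'opening': 0.9976667229791866} 18.8
scene {'intrinsics': array([[347.70331795,   0.        , 248.22276124],
       [  0.        , 347.70331795, 191.05868686],
       [  0.        ,   0.        ,   1.        ]]), 'R': array([[ 7.71104418e-01,  6.36708384e-01, -6.41260421e-04],
       [ 4.87312908e-01, -5.90822234e-01, -6.43004835e-01],
       [-4.09785440e-01,  4.95511374e-01, -7.65861848e-01]]), 't': array([-450.70059046, -175.24416953, 1180.32813892])}
top {'intrinsics': array([[359.2635145 ,   0.        , 259.59806744],
       [  0.        , 359.2635145 , 194.87640497],
       [  0.        ,   0.        ,   1.        ]]), 'R': array([[-0.00993263, -0.99994928, -0.00166855],
       [-0.99782942,  0.01002017, -0.06508485],
       [ 0.06509827,  0.00101847, -0.99787834]]), 't': array([  19.22176045,  537.40102925, 1119.46596994])}
```

View pics/top0.png

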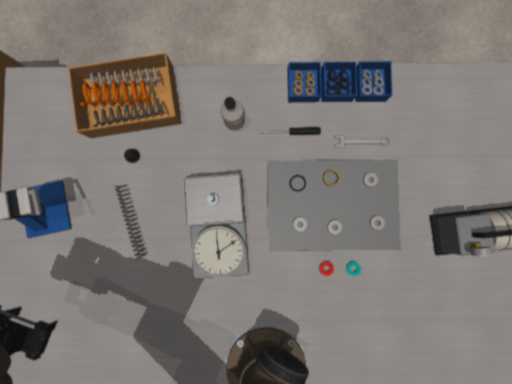

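View pics/scene0.png

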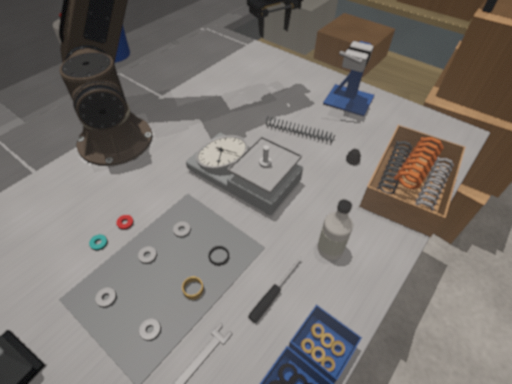

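Top view: steel rings at about (371,180), (300,224), (335,227) and (378,223); seal at (298,183), bush at (331,178), post at (212,199) and dial at (219,250). The scene view shows the same layout. Next I'll measure them.

```bash
cat > h.py <<'E'
import numpy as np, cv2
from cell import readout, eyes, env
M={n:eyes.camera_model(n) for n in("scene","top")}
def ray(n,uv):
    m=M[n];d=m["R"].T@np.linalg.inv(m["intrinsics"])@np.array([*uv,1.]);return -m["R"].T@m["t"],d/np.linalg.norm(d)
def plane(n,uv,z):
    c,d=ray(n,uv);return c+d*(z-c[2])/d[2]
def tri(a,b):
    c1,d1=ray("scene",a);c2,d2=ray("top",b)
    s=np.linalg.lstsq(np.c_[d1,-d2],c2-c1,rcond=None)[0];p,q=c1+s[0]*d1,c2+s[1]*d2
    return (p+q)/2,np.linalg.norm(p-q)
def proj(n,X):
    m=M[n];v=m["intrinsics"]@(m["R"]@np.asarray(X,float)+m["t"]);return v[:2]/v[2]
def st():
    s=readout.state();print("t %.2f"%s["t"],s["eef_pos"].round(1),s["tcp_rot"].round(3),"F",s["ft_force"].round(2),"op %.3f"%s["opening"],"q6 %.2f"%s["joints"][5])
E
python3 - <<'E'
from h import *
T=cv2.imread("pics/top0.png");S=cv2.imread("pics/scene0.png")
def blobs(im,mask):
    n,l,s,c=cv2.connectedComponentsWithStats(mask.astype(np.uint8));return [(s[i,4],s[i,2:4],c[i]) for i in range(1,n) if 30<s[i,4]<400]
for n,im,box in(("top",T,(160,250,268,400)),("scene",S,(200,370,70,262))):
    g=im.min(2).copy();m=np.zeros(g.shape,bool);r=box;m[r[0]:r[1],r[2]:r[3]]=1
    med=np.median(g[m]);print(n,med)
    for a,s,c in blobs(im,m&(g>med+40)): print(a,s,c.round(1),plane(n,c,15 if 1 else 0).round(1))
a=cv2.resize(T[165:285,180:255],None,fx=5,fy=5,interpolation=cv2.INTER_CUBIC)
b=cv2.resize(S[125:225,180:310],None,fx=3,fy=6*0+3,interpolation=cv2.INTER_CUBIC)
o=np.zeros((600,375+390,3),np.uint8);o[:600,:375]=a;o[:300,375:]=b
cv2.imwrite("pics/z0.png",o)
E
```

```text
top 117.0
scene 138.0
```

View pics/z0.png

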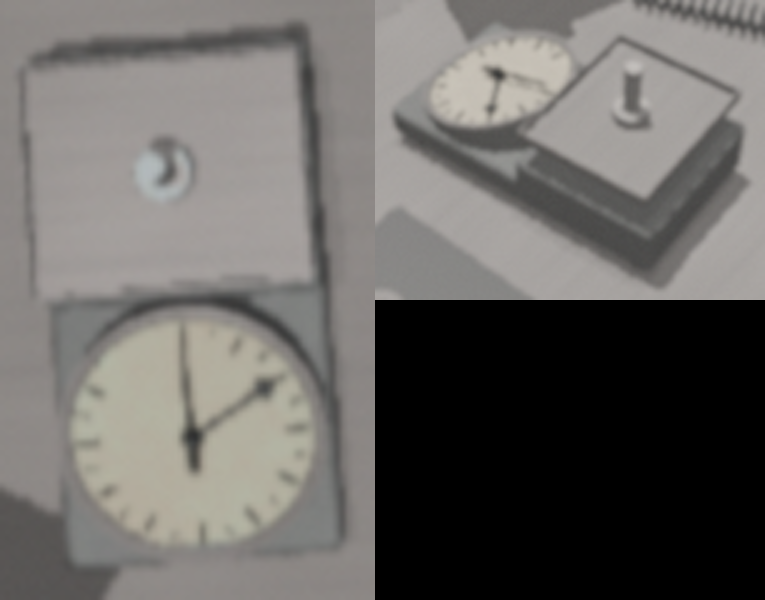

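The zoom shows the shoulder disc at crop (163,170), i.e. top pixel (212.6,199). The needle points up. The set hand sits about 60° clockwise of it, roughly 1.06 rad, so two rings should do it. I'll refine the ring and post positions.

Run:
```python
from h import *
T=cv2.imread("pics/top0.png");S=cv2.imread("pics/scene0.png")
for n,im,box in(("top",T,(160,250,268,400)),("scene",S,(200,370,70,262))):
    g=cv2.GaussianBlur(im,(0,0),.8).min(2);m=np.zeros(g.shape,bool);r=box;m[r[0]:r[1],r[2]:r[3]]=1
    med=117 if n=="top" else 138
    k=(m&(g>med+(25 if n=="top" else 18))).astype(np.uint8)
    cs=cv2.findContours(k,cv2.RETR_EXTERNAL,cv2.CHAIN_APPROX_NONE)[0]
    for c in cs:
        f=np.zeros_like(k);cv2.drawContours(f,[c],-1,1,-1)
        if 60<f.sum()<500:
            u=np.argwhere(f)[:,::-1].mean(0);print(n,f.sum(),u.round(1),cv2.boundingRect(c)[2:],plane(n,u,12).round(1))
for n in M: print(n,"cam",(-M[n]["R"].T@M[n]["t"]).round(0))
sh=plane("top",(180+163/5-.5,165+170/5-.5),114);print("shoulder",sh)
pt=sh.copy();pt[2]=164
print("pred top px",proj("top",pt),"scene foot",proj("scene",sh),"scene top",proj("scene",pt))
a=cv2.resize(T[190:210,200:225],None,fx=16,fy=16,interpolation=cv2.INTER_CUBIC)
b=cv2.resize(S[142:172,255:280],None,fx=16,fy=16,interpolation=cv2.INTER_CUBIC)
o=np.zeros((480,800,3),np.uint8);o[:320,:400]=a;o[:480,400:]=b;cv2.imwrite("pics/z1.png",cv2.convertScaleAbs(o,alpha=1.3,beta=-60))
# dial blob
m=(T[...,2].astype(int)-T[...,0]>12)&(T.min(2)>120);m[:, :185]=0;m[:,252:]=0;m[:220]=0;m[285:]=0
e=cv2.minEnclosingCircle(np.argwhere(m)[:,::-1].astype(np.float32));print("dial",e,plane("top",e[0],70))
```

```text
top 115 [334.6 227.2] (12, 12) [ 433.1 -222.2   12. ]
top 129 [299.9 224.1] (13, 13) [ 444.1 -112.8   12. ]
scene 72 [ 78.4 340.6] (17, 18) [ 485.5 -453.4   12. ]
scene 291 [148.9 328.4] (19, 20) [ 582.3 -340.1   12. ]
scene 218 [104.8 296.2] (18, 17) [ 445.6 -357.5   12. ]
scene 166 [146.5 253.5] (16, 14) [ 432.3 -222.    12. ]
scene 126 [180.9 228. ] (15, 11) [ 442.9 -112.3   12. ]
scene cam [ 917. -401.  791.]
top cam [ 464.   13. 1152.]
shoulder [522.14293876 151.33140905 114.        ]
pred top px [209.67582081 197.5016399 ] scene foot [265.79198428 160.62327192] scene top [266.51448919 147.14332984]
dial ((218.04949951171875, 252.02474975585938), 24.13469123840332) [364.27715343 139.63991084  70.        ]
```

View pics/z1.png

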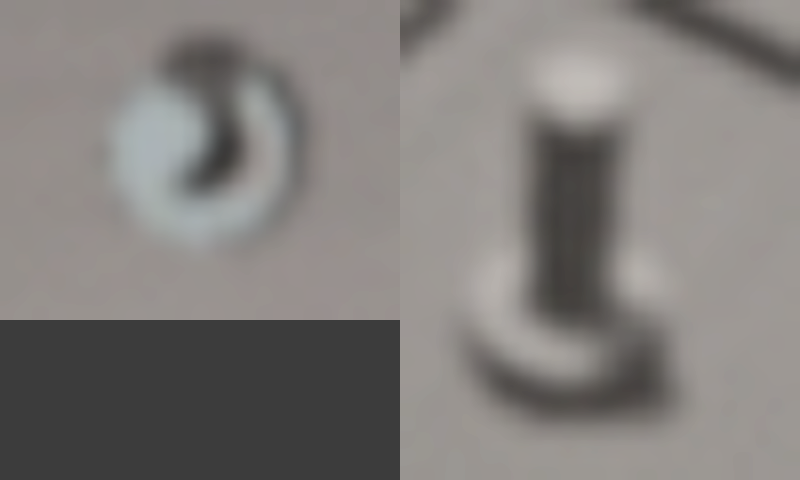

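```bash
python3 - <<'E'
from h import *
a,b=(265.75,146.8),(210.1,198.25)
print(tri(a,b),plane("scene",a,164),plane("top",b,164))
E
python3 -m jog '{"dp":[[-342,-193,0],[-342,-193,0],[-342,-193,0],[-342,-193,0],[-342,-193,0],[-342,-193,0],[-342,-193,0],[-342,-193,0]],"twist":[-20.2,-20.2,-20.2,-20.2,-20.2,-20.2,-20.2,-20.2],"claw":[-0.4,-0.4,-0.4,-0.4,-0.4,-0.4,-0.4,-0.4]}'; python3 -c "from h import *;st()"
```

```text
(array([520.17318354, 150.19496084, 164.83341595]), np.float64(0.42263007245603446)) [519.78091777 151.09718866 164.        ] [520.06589411 150.16435233 164.        ]
t: 0.77
eef_pos: [430.7, 332.9, 214.5]
tcp_rot: [-3.142, -0.0, 3.142]
ft_force: [0.1, 1.4, -0.1]
opening: 0.703
t 0.77 [430.7 332.9 214.5] [-3.142 -0.     3.142] F [ 0.12  1.42 -0.14] op 0.703 q6 -1.03
```

```bash
python3 -m jog '{"dp":[[-13,-330,0],[-13,-330,0],[-13,-330,0],[-13,-330,0],[-13,-330,0],[-13,-330,0],[-13,-330,0],[-13,-330,0]],"twist":[0,0,0,0,0,0,0,0],"claw":[-0.4,-0.4,-0.4,-0.4,-0.4,-0.4,-0.4,-0.4]}' >/dev/null; python3 -m jog '{"dp":[[0,-115,0],[0,-115,20],[0,-115,60],[0,-115,60],[0,-115,60]],"twist":[0,0,0,0,0],"claw":[-0.4,-0.4,-0.4,-0.4,-0.4]}' ; python3 -c "from h import *;st()"
```

```text
t: 1.85
eef_pos: [441.4, -111.8, 152.0]
tcp_rot: [3.14, -0.004, 3.138]
ft_force: [-0.4, 0.0, -0.2]
opening: 0.697
t 1.85 [ 441.4 -111.8  152. ] [ 3.14  -0.004  3.138] F [-0.39  0.01 -0.16] op 0.697 q6 -1.96
```

```bash
python3 -m jog '{"dp":[[-2,-1,40],[-2,-1,80],[-2,-1,115],[-2,-1,135],[-2,-1,143],[-2,-1,143],[-2,-1,143]],"twist":[0,0,0,0,0,0,0],"claw":[-0.4,-0.4,-0.4,-0.4,-0.4,-0.4,-0.4]}' ; python3 -c "from h import *;st()"
```

```text
t: 2.43
eef_pos: [445.4, -110.9, 12.6]
tcp_rot: [-3.141, 0.001, -3.141]
ft_force: [0.1, -0.3, 1.5]
opening: 0.701
t 2.43 [ 445.4 -110.9   12.6] [-3.141e+00  1.000e-03 -3.141e+00] F [ 0.11 -0.34  1.47] op 0.701 q6 -1.96
```

```bash
python3 -m jog '{"dp":[[0,0,0],[1,0,4],[1,0,4],[1,0,4]],"twist":[0,0,0,0],"claw":[-0.4,-0.4,-0.4,-0.4]}' ; python3 -c "from h import *;st()"
```

```text
t: 2.77
eef_pos: [443.9, -111.3, 8.2]
tcp_rot: [-3.141, 0.001, 3.141]
ft_force: [-0.4, 0.2, -0.9]
opening: 0.7
t 2.77 [ 443.9 -111.3    8.2] [-3.141e+00  1.000e-03  3.141e+00] F [-0.42  0.25 -0.94] op 0.700 q6 -1.96
```

```bash
python3 -m jog '{"dp":[[0,0,3],[0,0,3],[0,0,3],[0,0,3],[0,0,3],[0,0,3]],"twist":[0,0,0,0,0,0],"claw":[0.2,0.2,0.2,0.2,0.2,0.2]}' ; python3 -m jog '{"dp":[[0,0,0],[0,0,0],[0,0,0],[0,0,0],[0,0,0],[0,0,0],[0,0,0],[0,0,0]],"twist":[0,0,7,14,21,28,35,42],"claw":[-0.4,-0.4,-0.4,-0.4,-0.4,-0.4,-0.4,-0.4]}';python3 -m jog '{"dp":[[0,0,0],[0,0,0],[0,0,0],[0,0,0],[0,0,0],[0,0,0],[0,0,0],[0,0,0]],"twist":[7,14,21,28,35,42,48,48],"claw":[-0.4,-0.4,-0.4,-0.4,-0.4,-0.4,-0.4,-0.4]}'
```

```text
t: 3.27
eef_pos: [443.7, -111.3, 4.6]
tcp_rot: [3.141, -0.0, 3.141]
ft_force: [-1.1, 0.2, -1.3]
opening: 0.476
t: 3.93
eef_pos: [443.8, -111.2, 4.6]
tcp_rot: [3.141, -0.0, 2.402]
ft_force: [1.2, -0.0, 0.5]
opening: 0.702
t: 4.6
eef_pos: [443.8, -111.2, 4.6]
tcp_rot: [3.141, -0.0, 1.566]
ft_force: [-1.0, -0.0, 0.5]
opening: 0.699
```

```bash
python3 -m jog '{"dp":[[0,0,0],[0,0,0],[0,0,0],[0,0,0],[0,0,0],[0,0,0]],"twist":[0,0,0,0,0,0],"claw":[0.2,0.2,0.2,0.2,0.2,0.2]}' ;python3 -c "from h import *;st()"
```

```text
t: 5.1
eef_pos: [443.8, -111.2, 4.6]
tcp_rot: [3.142, -0.0, 1.571]
ft_force: [-0.1, -0.1, -0.4]
opening: 0.466
t 5.10 [ 443.8 -111.2    4.6] [ 3.142 -0.     1.571] F [-0.08 -0.05 -0.43] op 0.466 q6 -0.39
```

```bash
python3 -m jog '{"dp":[[0,0,-20],[0,0,-60],[0,0,-100],[0,0,-140],[0,0,-180],[0,0,-185],[0,0,-185]],"twist":[0,0,0,0,0,0,0],"claw":[0.2,0.2,0.2,0.2,0.2,0.2,0.2]}' ;python3 -m jog '{"dp":[[20,6,0],[60,18,0],[100,30,0],[138,40,0],[176,52,0],[214,63,0],[244,72,0],[261.4,76.4,0]],"twist":[0,0,0,0,0,0,0,0],"claw":[0.2,0.2,0.2,0.2,0.2,0.2,0.2,0.2]}';python3 -m jog '{"dp":[[0,0,0],[0,0,0],[0,0,0]],"twist":[0,0,0],"claw":[0.2,0.2,0.2]}';python3 - <<'E'
from h import *
st()
S=eyes.read_camera("scene")[...,::-1];T=eyes.read_camera("top")[...,::-1];cv2.imwrite("pics/s1.png",S);cv2.imwrite("pics/t1.png",T)
o=np.zeros((600,800,3),np.uint8);o[:600,:]=cv2.resize(S[70:220,170:370],None,fx=4,fy=4,interpolation=cv2.INTER_CUBIC)
o[400:,550:]=cv2.resize(T[170:290,150:275],(250,200));cv2.imwrite("pics/z2.png",o)
E
```

```text
t: 5.68
eef_pos: [444.4, -111.5, 191.6]
tcp_rot: [3.137, 0.002, 1.571]
ft_force: [0.1, -0.5, -1.4]
opening: 0.47
t: 6.35
eef_pos: [520.0, 153.1, 187.0]
tcp_rot: [-3.138, 0.0, 1.573]
ft_force: [-0.1, -0.6, -1.2]
opening: 0.469
t: 6.6
eef_pos: [519.5, 149.5, 188.1]
tcp_rot: [-3.139, 0.0, 1.571]
ft_force: [-1.0, 0.3, -0.8]
opening: 0.47
t 6.60 [519.5 149.5 188.1] [-3.139  0.     1.571] F [-1.03  0.28 -0.85] op 0.470 q6 0.16
```

View pics/z2.png

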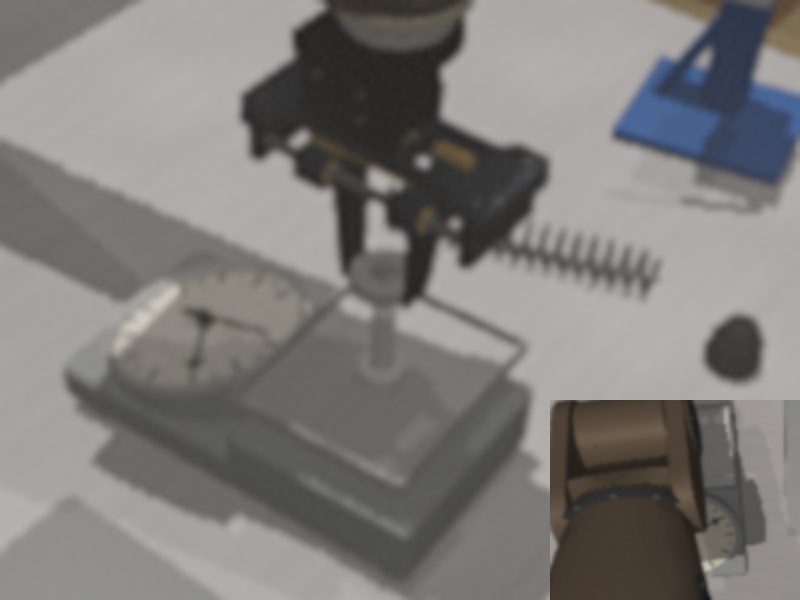

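The dial is visible in the scene view and the ring is held level over the post, its centre near crop (378,268). Next I'll build a needle reader from dial-plane rays.

```bash
cat >> h.py <<'E'
DC=np.array([364.,140.,70.]);tilt=0.0;YAW=0.075
def dial(n,im,prt=True,r=(22,54)):
    """hand angles (rad, clockwise from scale +x) by darkness along radii, sampled by projecting dial-plane points"""
    ex=np.array([np.cos(YAW)*np.cos(tilt),np.sin(YAW)*np.cos(tilt),np.sin(tilt)]);ey=np.array([-np.sin(YAW),np.cos(YAW),0])
    th=np.deg2rad(np.arange(-40,330,1.));rr=np.linspace(*r,24)
    P=DC+rr[None,:,None]*(np.cos(th)[:,None,None]*ex-np.sin(th)[:,None,None]*ey)
    m=M[n];v=(P@m["R"].T+m["t"])@m["intrinsics"].T;uv=(v[...,:2]/v[...,2:]).astype(np.float32)
    g=cv2.cvtColor(im,cv2.COLOR_BGR2GRAY).astype(np.float32)
    s=cv2.remap(g,uv[...,0],uv[...,1],cv2.INTER_CUBIC)
    bg=cv2.blur(cv2.morphologyEx(s,cv2.MORPH_CLOSE,np.ones((25,1))),(1,1));d=(bg-s).mean(1)
    pk=[i for i in range(2,len(d)-2) if d[i]==d[i-2:i+3].max() and d[i]>4]
    out=sorted([(round(float(d[i]),1),round(float(np.sum(th[i-2:i+3]*d[i-2:i+3])/d[i-2:i+3].sum()),3)) for i in pk],reverse=True)[:4]
    if prt: print(n,"dial (dark, rad)",out)
    return out
def look(name):
    S=np.ascontiguousarray(eyes.read_camera("scene")[...,::-1]);cv2.imwrite(f"pics/{name}.png",S);dial("scene",S);st();return S
E
python3 - <<'E'
from h import *
h=tri((221.1,149.4),(217.9,251.9));s=tri((218.3,161.5),(235.9,239.5));n=tri((237.7,154.3),(215.9,228.5))
print(h,s,n);print(np.linalg.norm(s[0]-h[0]),np.linalg.norm(n[0]-h[0]))
T=cv2.imread("pics/top0.png");S=cv2.imread("pics/scene0.png");S1=cv2.imread("pics/s1.png")
import h as H
H.DC=h[0]
for t in(0,.1,.2,.3):
    H.tilt=t;print(t);H.dial("top",T);H.dial("scene",S);H.dial("scene",S1)
print("ring in hand",plane("scene",(264.2,137),198.5))
E
```

```text
(array([364.25235138, 139.58501064,  70.33146124]), np.float64(1.2604852572422256)) (array([402.25732795,  85.55921574,  84.8691257 ]), np.float64(1.3032583358769545)) (array([432.76710515, 141.03267295,  91.35891363]), np.float64(6.244535298921159))
67.63511253415187 71.68347762369594
0
top dial (dark, rad) [(57.8, 1.047), (51.8, -0.036), (6.7, 3.107), (4.7, 3.683)]
scene dial (dark, rad) [(55.7, 1.083), (13.7, -0.279), (9.5, 4.276), (9.4, 3.525)]
scene dial (dark, rad) [(29.9, 1.1), (13.1, -0.314), (5.7, 4.276), (5.0, 0.506)]
0.1
top dial (dark, rad) [(57.4, 1.047), (52.3, -0.034), (5.9, 3.124)]
scene dial (dark, rad) [(54.0, 1.082), (15.7, -0.175), (10.2, 3.561), (9.1, 4.275)]
scene dial (dark, rad) [(29.9, 1.083), (14.5, -0.21), (5.6, 4.259)]
0.2
top dial (dark, rad) [(56.5, 1.047), (52.9, -0.018), (4.8, 3.141)]
scene dial (dark, rad) [(50.4, 1.064), (18.1, -0.087), (10.2, 3.596), (7.2, 4.259)]
scene dial (dark, rad) [(28.9, 1.065), (16.9, -0.105), (4.7, 4.258)]
0.3
top dial (dark, rad) [(55.8, 1.03), (53.3, -0.001), (4.4, 3.159)]
scene dial (dark, rad) [(45.6, 1.03), (20.4, 0.0), (8.5, 3.386), (6.6, 3.613)]
scene dial (dark, rad) [(26.7, 1.047), (18.9, -0.017), (6.7, 3.386)]
ring in hand [516.13035988 147.19723934 198.5       ]
```

```bash
sed -i 's/^DC=.*/DC=np.array([364.25,139.6,70.3]);tilt=0.3;YAW=0.075/' h.py; python3 -m jog '{"dp":[[0.7,0.7,6],[0.7,0.7,12],[0.7,0.7,18],[0.7,0.7,21],[0.7,0.7,24],[0.7,0.7,26],[0.7,0.7,26.5],[0.7,0.7,26.5]],"twist":[0,0,0,0,0,0,0,0],"claw":[0.2,0.2,0.2,0.2,0.2,0.2,0.2,0.2]}';python3 -c "from h import *;look('s2')"
```

```text
t: 7.37
eef_pos: [520.9, 150.8, 163.1]
tcp_rot: [-3.142, -0.0, 1.571]
ft_force: [0.3, 0.9, -2.0]
opening: 0.471
scene dial (dark, rad) [(27.1, 1.047), (17.0, -0.052), (4.3, 3.386)]
t 7.42 [520.9 150.9 163.2] [ 3.141 -0.     1.571] F [-0.62  0.37 -1.35] op 0.466 q6 0.16
```

```bash
python3 -m jog '{"dp":[[0,0,2],[0,0,4],[0,0,6],[0,0,7],[0,0,7]],"twist":[0,0,0,0,0],"claw":[0.2,0.2,0.2,0.2,0.2]}';python3 -c "from h import *;look('s3')"
```

```text
t: 7.83
eef_pos: [520.9, 150.8, 155.9]
tcp_rot: [-3.141, -0.0, 1.571]
ft_force: [-1.0, 0.1, -1.2]
opening: 0.463
scene dial (dark, rad) [(27.3, 1.047), (17.6, -0.017)]
t 7.88 [520.9 150.8 156. ] [-3.141 -0.     1.571] F [ 0.02  0.67 -0.31] op 0.471 q6 0.16
```

Threaded: the needle reads 0 with the ring about 10 mm below the post top. Now I'll lower it.

```bash
python3 -m jog '{"dp":[[0,0,6],[0,0,12],[0,0,18],[0,0,24],[0,0,30],[0,0,35],[0,0,38],[0,0,38]],"twist":[0,0,0,0,0,0,0,0],"claw":[0.2,0.2,0.2,0.2,0.2,0.2,0.2,0.2]}';python3 -c "from h import *;look('s4')";python3 -m jog '{"dp":[[0,0,1],[0,0,2],[0,0,3],[0,0,4],[0,0,5],[0,0,5]],"twist":[0,0,0,0,0,0],"claw":[0.2,0.2,0.2,0.2,0.2,0.2]}';python3 -c "from h import *;look('s5')"
```

```text
t: 8.55
eef_pos: [520.7, 150.8, 117.3]
tcp_rot: [-3.141, 0.0, 1.571]
ft_force: [0.4, -0.6, -1.4]
opening: 0.466
scene dial (dark, rad) [(26.3, 1.047), (17.1, -0.017), (8.6, 3.386)]
t 8.60 [520.9 150.8 117.8] [-3.141  0.     1.571] F [-0.86  0.36 -1.53] op 0.468 q6 0.16
t: 9.1
eef_pos: [520.9, 150.9, 113.1]
tcp_rot: [3.141, -0.0, 1.571]
ft_force: [-0.6, 0.5, -0.5]
opening: 0.471
scene dial (dark, rad) [(21.0, 1.047), (17.4, 0.7), (11.5, 3.77)]
t 9.15 [521.  150.8 113.2] [ 3.141 -0.     1.571] F [-1.44  0.32 -0.36] op 0.465 q6 0.16
```

```bash
python3 -m jog '{"dp":[[0,0,0],[0,0,0],[0,0,0],[0,0,0],[0,0,0],[0,0,0]],"twist":[0,0,0,0,0,0],"claw":[-0.1,-0.2,-0.3,-0.4,-0.4,-0.4]}';python3 -c "from h import *;look('s6')";python3 -m jog '{"dp":[[0,0,-10],[0,0,-40],[0,0,-80],[0,0,-87],[0,0,-87]],"twist":[0,0,0,0,0],"claw":[-0.4,-0.4,-0.4,-0.4,-0.4]}';python3 -c "from h import *;S=look('s7');cv2.imwrite('pics/z3.png',cv2.resize(S[110:210,170:310],None,fx=5,fy=5,interpolation=cv2.INTER_CUBIC))"
```

```text
t: 9.65
eef_pos: [521.0, 150.8, 113.2]
tcp_rot: [3.141, -0.0, 1.571]
ft_force: [0.5, -0.5, -1.0]
opening: 0.696
scene dial (dark, rad) [(18.8, 1.047), (13.9, 0.75), (10.5, 3.787)]
t 9.70 [520.9 150.8 113.1] [ 3.142 -0.     1.571] F [ 0.45 -0.71 -0.36] op 0.699 q6 0.16
t: 10.12
eef_pos: [522.0, 151.1, 203.4]
tcp_rot: [3.136, -0.001, 1.571]
ft_force: [0.7, -0.1, 0.3]
opening: 0.701
scene dial (dark, rad) [(19.7, 1.047), (16.6, 0.75), (8.0, 3.787)]
t 10.17 [521.1 150.9 201.3] [ 3.139 -0.     1.571] F [ 0.54 -0.22  0.05] op 0.701 q6 0.16
```

View pics/z3.png

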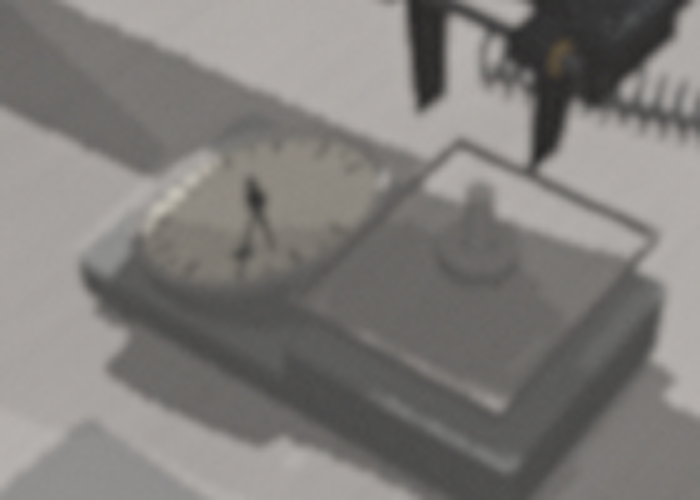

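The picture shows ring 1 on the shoulder around the post foot, with the needle at about 0.73, short of the set hand at 1.04. I'll fetch the second ring.

```bash
python3 -m jog '{"dp":[[-30,-7,0],[-70,-17,0],[-110,-26,0],[-150,-35,0],[-190,-45,0],[-230,-54,0],[-270,-64,0],[-310,-73,0]],"twist":[0,0,0,0,0,0,0,0],"claw":[-0.4,-0.4,-0.4,-0.4,-0.4,-0.4,-0.4,-0.4]}';python3 -m jog '{"dp":[[-40,-10,0],[-63,-15.3,30],[-63,-15.3,70],[-63,-15.3,110],[-63,-15.3,150],[-63,-15.3,175],[-63,-15.3,180],[-63,-15.3,180]],"twist":[0,0,0,0,0,0,0,0],"claw":[-0.4,-0.4,-0.4,-0.4,-0.4,-0.4,-0.4,-0.4]}';python3 -m jog '{"dp":[[0,0,0],[0,0,4],[0,0,4],[0,0,4]],"twist":[0,0,0,0],"claw":[-0.4,-0.4,-0.4,-0.4]}'
```

```text
t: 10.83
eef_pos: [446.3, -160.6, 198.9]
tcp_rot: [-3.14, -0.001, 1.571]
ft_force: [2.2, -0.3, 0.9]
opening: 0.698
t: 11.5
eef_pos: [431.4, -221.4, 18.2]
tcp_rot: [-3.137, -0.003, 1.57]
ft_force: [-0.1, 0.4, 0.3]
opening: 0.699
t: 11.83
eef_pos: [432.9, -222.3, 17.1]
tcp_rot: [3.14, 0.001, 1.571]
ft_force: [0.1, -0.7, 0.2]
opening: 0.702
```

Aligned over the second ring. Next: down 12.5, squeeze, twist to yaw π, squeeze again.

```bash
python3 -m jog '{"dp":[[0,0,6],[0,0,12],[0,0,12.5],[0,0,12.5]],"twist":[0,0,0,0],"claw":[-0.4,-0.4,-0.4,-0.4]}'; python3 -m jog '{"dp":[[0,0,0],[0,0,0],[0,0,0],[0,0,0],[0,0,0],[0,0,0]],"twist":[0,0,0,0,0,0],"claw":[0.2,0.2,0.2,0.2,0.2,0.2]}' ; python3 -m jog '{"dp":[[0,0,0],[0,0,0],[0,0,0],[0,0,0],[0,0,0],[0,0,0],[0,0,0],[0,0,0]],"twist":[0,0,-7,-14,-21,-28,-35,-42],"claw":[-0.4,-0.4,-0.4,-0.4,-0.4,-0.4,-0.4,-0.4]}';python3 -m jog '{"dp":[[0,0,0],[0,0,0],[0,0,0],[0,0,0],[0,0,0],[0,0,0],[0,0,0],[0,0,0]],"twist":[-7,-14,-21,-28,-35,-42,-48,-48],"claw":[-0.4,-0.4,-0.4,-0.4,-0.4,-0.4,-0.4,-0.4]}';python3 -m jog '{"dp":[[0,0,0],[0,0,0],[0,0,0],[0,0,0],[0,0,0],[0,0,0]],"twist":[0,0,0,0,0,0],"claw":[0.2,0.2,0.2,0.2,0.2,0.2]}';python3 -c "from h import *;st()"
```

```text
t: 12.17
eef_pos: [432.6, -222.2, 3.3]
tcp_rot: [3.142, -0.0, 1.571]
ft_force: [0.3, -0.2, -0.1]
opening: 0.703
t: 12.67
eef_pos: [432.4, -222.1, 3.5]
tcp_rot: [-3.141, -0.0, 1.571]
ft_force: [-0.2, 0.4, -1.4]
opening: 0.478
t: 13.33
eef_pos: [432.6, -222.2, 3.7]
tcp_rot: [3.141, 0.0, 2.31]
ft_force: [-0.2, 1.0, -0.3]
opening: 0.696
t: 14.0
eef_pos: [432.6, -222.2, 3.7]
tcp_rot: [-3.142, 0.0, -3.137]
ft_force: [0.0, -0.1, 0.1]
opening: 0.701
t: 14.5
eef_pos: [432.5, -222.1, 3.6]
tcp_rot: [3.141, 0.0, 3.141]
ft_force: [-0.9, -1.1, -0.4]
opening: 0.472
t 14.50 [ 432.5 -222.1    3.6] [3.141 0.    3.141] F [-0.93 -1.06 -0.43] op 0.472 q6 -2.18
```

```bash
python3 -m jog '{"dp":[[0,0,-20],[0,0,-60],[0,0,-100],[0,0,-140],[0,0,-180],[0,0,-186],[0,0,-186]],"twist":[0,0,0,0,0,0,0],"claw":[0.2,0.2,0.2,0.2,0.2,0.2,0.2]}' ;python3 -m jog '{"dp":[[-5,20,0],[-14,60,0],[-24,100,0],[-33,140,0],[-43,180,0],[-52,220,0],[-62,260,0],[-70,296,0]],"twist":[0,0,0,0,0,0,0,0],"claw":[0.2,0.2,0.2,0.2,0.2,0.2,0.2,0.2]}';python3 -m jog '{"dp":[[-8,33,0],[-15,64,0],[-18.4,77,0],[-18.4,77,0],[-18.4,77,0],[-18.4,77,0]],"twist":[0,0,0,0,0,0],"claw":[0.2,0.2,0.2,0.2,0.2,0.2]}'; python3 -c "from h import *;look('s8')"
```

```text
t: 15.08
eef_pos: [433.2, -222.6, 191.8]
tcp_rot: [-3.139, 0.004, 3.141]
ft_force: [-0.3, -1.5, -1.2]
opening: 0.473
t: 15.75
eef_pos: [502.0, 76.2, 187.4]
tcp_rot: [3.141, -0.003, 3.141]
ft_force: [0.8, 0.4, -0.4]
opening: 0.468
t: 16.25
eef_pos: [520.5, 149.8, 188.5]
tcp_rot: [-3.141, -0.002, 3.141]
ft_force: [0.1, -0.3, -0.7]
opening: 0.467
scene dial (dark, rad) [(18.2, 1.046), (15.3, 0.75), (7.9, 3.77)]
t 16.30 [520.6 149.6 188.9] [-3.141e+00 -1.000e-03  3.140e+00] F [-0.23 -0.85 -1.34] op 0.470 q6 -1.41
```

```bash
python3 -m jog '{"dp":[[-0.3,1,8],[-0.3,1,16],[-0.3,1,20],[-0.3,1,23],[-0.3,1,26],[-0.3,1,29],[-0.3,1,31],[-0.3,1,31]],"twist":[0,0,0,0,0,0,0,0],"claw":[0.2,0.2,0.2,0.2,0.2,0.2,0.2,0.2]}';python3 -c "from h import *;look('s9')"
```

```text
t: 16.97
eef_pos: [521.1, 151.8, 158.3]
tcp_rot: [-3.142, -0.001, 3.141]
ft_force: [-0.1, 0.0, -1.5]
opening: 0.467
scene dial (dark, rad) [(17.5, 1.03), (12.5, 0.785), (5.6, 3.823)]
t 17.02 [521.2 151.8 158.5] [ 3.142 -0.     3.141] F [-1.4   0.52 -1.29] op 0.466 q6 -1.41
```

```bash
python3 -m jog '{"dp":[[0,-0.7,3],[0,-0.7,9],[0,-0.7,15],[0,-0.7,21],[0,-0.7,26],[0,-0.7,29],[0,-0.7,31],[0,-0.7,31]],"twist":[0,0,0,0,0,0,0,0],"claw":[0.2,0.2,0.2,0.2,0.2,0.2,0.2,0.2]}';python3 -c "from h import *;look('s10')";python3 -m jog '{"dp":[[0,0,1],[0,0,2],[0,0,3],[0,0,4],[0,0,5],[0,0,5.8],[0,0,5.8]],"twist":[0,0,0,0,0,0,0],"claw":[0.2,0.2,0.2,0.2,0.2,0.2,0.2]}';python3 -c "from h import *;look('s11')"
```

```text
t: 17.68
eef_pos: [521.2, 151.1, 127.2]
tcp_rot: [-3.142, -0.001, 3.141]
ft_force: [-0.5, 0.9, -1.3]
opening: 0.468
scene dial (dark, rad) [(37.3, 1.029), (6.7, 5.533), (5.4, 3.962)]
t 17.73 [521.3 151.1 127.5] [ 3.142 -0.     3.141] F [-0.64 -1.05 -1.78] op 0.468 q6 -1.41
t: 18.32
eef_pos: [521.3, 151.2, 121.7]
tcp_rot: [3.142, -0.0, 3.141]
ft_force: [-1.3, 0.7, -0.3]
opening: 0.473
scene dial (dark, rad) [(16.7, 1.048), (12.9, 1.362), (4.8, 4.242)]
t 18.37 [521.3 151.1 121.8] [ 3.141 -0.     3.141] F [-1.32  0.05 -1.23] op 0.470 q6 -1.41
```

Run:
```python
import cv2,numpy as np
o=np.hstack([cv2.resize(cv2.imread(f"pics/{n}.png")[110:210,180:280],None,fx=4,fy=4,interpolation=cv2.INTER_CUBIC) for n in("s10","s11")]);cv2.imwrite("pics/z4.png",cv2.convertScaleAbs(o,alpha=1.4,beta=-40))
```

```text
(no output)
```

View pics/z4.png

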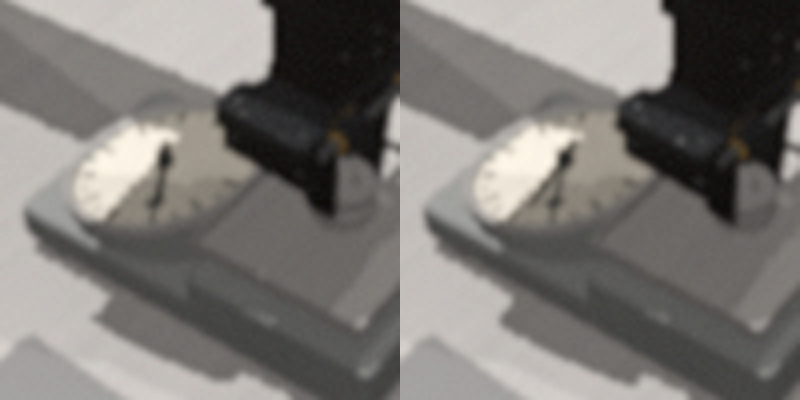

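Left (before the last 6 mm): the needle overlapped the set hand, so the ring was dragging lightly on the post. Right: it is at about 1.36 rad, so the ring is nearly seated. I'll lower another 0.8 mm to confirm contact before letting go.

```bash
python3 -m jog '{"dp":[[0,0,0.4],[0,0,0.8],[0,0,0.8]],"twist":[0,0,0],"claw":[0.2,0.2,0.2]}';python3 -c "from h import *;look('s12')"
```

```text
t: 18.62
eef_pos: [521.3, 151.1, 121.0]
tcp_rot: [3.141, 0.0, 3.141]
ft_force: [-2.3, 1.2, 0.5]
opening: 0.469
scene dial (dark, rad) [(24.6, 1.047), (11.3, 1.484)]
t 18.67 [521.3 151.2 121.1] [3.141 0.    3.141] F [-1.48  0.41 -0.66] op 0.474 q6 -1.41
```

```bash
python3 -m jog '{"dp":[[0,0,0],[0,0,0],[0,0,0],[0,0,0],[0,0,0],[0,0,0]],"twist":[0,0,0,0,0,0],"claw":[-0.1,-0.2,-0.3,-0.4,-0.4,-0.4]}';python3 -c "from h import *;look('s13')";python3 -m jog '{"dp":[[0,0,-10],[0,0,-40],[0,0,-80],[0,0,-110],[0,0,-130],[0,0,-130],[0,0,-130]],"twist":[0,0,0,0,0,0,0],"claw":[-0.4,-0.4,-0.4,-0.4,-0.4,-0.4,-0.4]}';python3 -m jog '{"dp":[[0,-40,0],[0,-80,0],[0,-120,0],[0,-160,0],[0,-200,0],[0,-240,0],[0,-240,0],[0,-240,0]],"twist":[0,0,0,0,0,0,0,0],"claw":[-0.4,-0.4,-0.4,-0.4,-0.4,-0.4,-0.4,-0.4]}'
python3 - <<'E'
from h import *
S=look('s14');T=np.ascontiguousarray(eyes.read_camera("top")[...,::-1]);dial("top",T)
o=np.zeros((480,800,3),np.uint8);o[:400,:400]=cv2.resize(S[120:220,180:280],None,fx=4,fy=4,interpolation=cv2.INTER_CUBIC);o[:480,420:720]=cv2.resize(T[165:285,180:255],None,fx=4,fy=4,interpolation=cv2.INTER_CUBIC)
cv2.imwrite("pics/z5.png",o)
E
```

```text
t: 19.17
eef_pos: [521.4, 151.1, 121.1]
tcp_rot: [3.142, 0.0, 3.141]
ft_force: [0.5, 0.2, -0.6]
opening: 0.696
scene dial (dark, rad) [(23.3, 1.047), (7.0, 1.432), (4.3, -0.664)]
t 19.22 [521.4 151.1 121.1] [3.142 0.    3.141] F [-0.35 -0.2  -0.77] op 0.698 q6 -1.41
t: 19.8
eef_pos: [521.4, 151.2, 252.3]
tcp_rot: [3.141, 0.002, 3.141]
ft_force: [-0.0, 0.2, -0.3]
opening: 0.698
t: 20.47
eef_pos: [520.6, -90.6, 249.7]
tcp_rot: [3.141, -0.002, 3.138]
ft_force: [-0.0, -0.1, -0.7]
opening: 0.699
scene dial (dark, rad) [(28.7, 1.047), (12.1, 3.822), (9.1, 3.683), (9.0, 3.961)]
t 20.52 [520.7 -89.2 249.9] [ 3.141e+00 -2.000e-03  3.139e+00] F [-0.24  1.15  0.21] op 0.705 q6 -1.86
top dial (dark, rad) [(33.8, 1.03), (29.5, 1.466)]
```

View pics/z5.png

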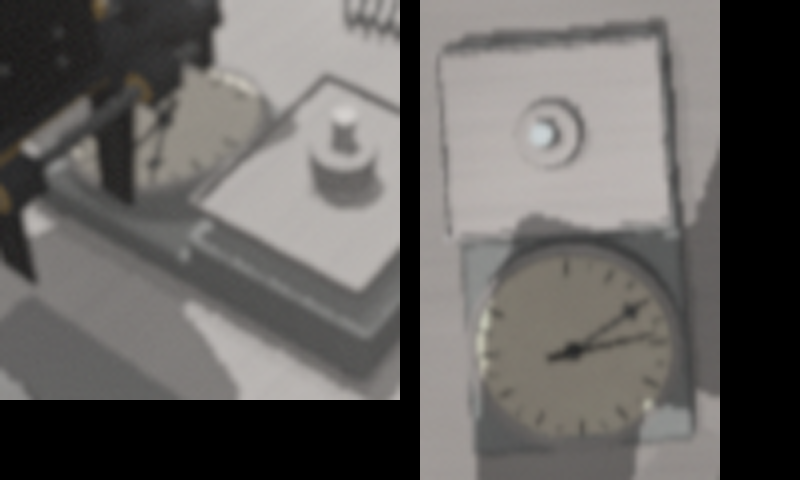

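Both rings sit stacked on the post. From above, the thin needle is at 1.47 rad, past the lozenge set hand at 1.03 (unmoved). The gripper is empty and clear, so I'm handing in.

```bash
python3 -c "
from h import *
T=np.ascontiguousarray(eyes.read_camera('top')[...,::-1]);dial('top',T);st()
from cell import job_done
print(job_done())"
```

```text
top dial (dark, rad) [(33.6, 1.03), (28.9, 1.467)]
t 20.62 [521.  -87.9 250.4] [ 3.141e+00 -1.000e-03 -3.141e+00] F [-0.77 -1.31 -0.2 ] op 0.699 q6 -1.86
the job is handed in; nothing more can be done
None
```

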